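Swap-in: charged battery pack from charger to training robot

ROBOT

A 7-joint arm with a two-finger parallel gripper is mounted at the origin on the work surface. World frame = base frame: x ahead of the robot, y to its left, z up, the work surface at z = 0. Lengths are in m, angles in rad, forces in N, time in s.
With the tool pointing down it reaches from about 0.4 to 0.85 m from the base axis. Payload 4.5 kg.
Tool frame: the origin (TCP) lies at the very end of the fingers, on their centre line; the grasp point (between the pads) lies env.grip_point_offset behind it (env.grip_point_offset is the distance from the TCP to the grasp point, in m); y points along the fingers, x is the direction in which the jaws open and shut, and the axes are right-handed (so a half turn about y gives the same grasp; the last joint's range is limited). The gripper opens to 88 mm and grips with 3 to 60 N. Pads are 18 mm wide; open, the fingers measure 123 mm over their backs; the gripper's body (75 mm by 187 mm) begins 45 mm behind the grasp point.
Start: joints at [1.339, 0.689, -0.195, 1.565, 0.157, 0.902, -0.215], TCP at [0.164, -0.603, 0.239] pointing down, gripper open.
Joint ranges: [-3.01, 3.01], [-0.46, 2.08], [-1.47, 1.51], [0.13, 2.56], [-1, 4.14], [0.04, 2.09], [-2.66, 2.66]. Speed limits (rad/s): [2.57, 2.57, 3.14, 3.14, 3.14, 3.14, 3.14].

INTERFACE

Orientations are given as a unit quaternion [x, y, z, w].
In Python, from rig import env gives the robot as it stands. Calls block until the motion is done:
- env.movep(position, orientation): joint-space move of the TCP to a pose.
- env.move_straight(position, velocity=0.15, frame=None): straight line of the TCP; frame=None keeps the orientation; velocity is the mean speed in m/s.
- env.set_joints(angles): joint-space move.
- env.gripper_open() and env.grab(): open the fingers fully, or close them until they stop; the grip force is fixed at half the most.
- env.wait(seconds).
- env.solve_ik(position, orientation): joint angles nearest the present ones, or None.
- env.read_state(): the state.
- env.get_image(name): name is "scene" or "side" or "wrist"; returns a dict with "color" (400x640x3 uint8, blue, green, red), "vertical_fov" (degrees; the focal length in pixels is half the picture's height over the tangent of half this angle, whatever the lens; pixels are square), "cx", "cy" (the principal point, pixels), "dist_coeffs" ([k1, k2, p1, p2, k3] as OpenCV has them; the pictures are not rectified), "R" (3x3) and "t" (3): a world point X has camera coordinates R X + t; the wrist camera has in their place "mount" (4x4, takes a point from camera to tool coordinates, whose origin is the TCP and whose axes are the tool frame's). Camera axes: x right, y down, z forward; pixel columns grow to the right and rows downward; lengths in m; the calibration is good to about 2 mm. A picture is of the moment at which its call begins: read the wrist's pose just before it. There is no depth.
A pose or a line that the arm cannot do raises env.IKError and nothing moves.
- env.sign_off(): hands the job in, once; it reports no verdict.
The state is a dict: "time_s": time; "joint_pos": joint angles; "qd": joint speeds; "joint_torque": joint torques, N m; "eef_pos": TCP position; "orientation": TCP orientation; "contact_force": force on the tool from outside, world axes, zero at the start; "ft_torque": the same for the moment, N m; "finger_gap": finger opening in m.
Only numpy, scipy, OpenCV 4.12 (cv2) and the standard library are available. Lean on these libraries where they do the work, as an engineer would, in place of code of your own. Each camera call takes 0.05 s, during which the arm holds its last target.

TASK

Fit the wheeled robot with its charged battery: press down the paddle of the eject lever on the charger that holds the long pack, so that the end of the pack tips up out of its well, then take the pack by its raised end and set it gently, contacts down, flat and fully home in the battery bay on that robot's deck. Leave the smaller charger with the short pack, and the rest of the things on the bench, as they are.

Things in the scene. Friction and masses are not known exactly. Their poses are not given: they have to be found in the camera images.
- charger: The larger of two black charging docks, fixed. Origin: centre of its underside, on the table. x runs along it from the eject lever (-x end) to the far end, z up. Block 102 mm long (x -51 to +51), 62 mm wide, top at z = 46 mm. The grey lever is one rigid rocker on a pin along y at x = -56, z = 19 mm: paddle outside to -x, nose under the pack's lever end.
- charger_well (a point): Centre of the floor of that dock's open-topped well, 24 mm above the table; axes as the dock. Well 90 mm (x) by 45 mm (y), 22 mm deep: the pack lies in it with its top flush with the dock's top and 2.5 to 3 mm of gap around, so it cannot be gripped there until its end is tipped up.
- eject (a joint): The long pack's eject lever: 0 = at rest (paddle up), grows as the paddle is pressed, stop at 0.74 rad, where the pack leans about 18 degrees on its far end and its lever end stands about 25 mm above the dock's top. Stiff pivot, no spring: takes about 5 N on the paddle and stays where it is left, also under the pack.
- eject_pad (a point): Pressing point on the upper face of that lever's paddle: on the centre line, 32 mm from the pin, 10 mm from the paddle's end. The paddle is 28 mm wide, 5 mm thick and slopes up and outwards at rest. The point starts 34 mm above the table and is 11 mm above it with the lever at its stop. Moves with the lever.
- pack_center (a point): Centre (half-way up) of the long battery pack: a grey block with a black seam and a plain white label on top, 84 mm long (x), 40 mm wide (y), 22 mm high (z), about 0.16 kg. Its x, y and z point as the dock's do while it lies in it, so the lever end is -x; contacts on its underside (-z).
- rover: The wheeled robot, fixed on a service stand. Origin: on the table below its middle, x to its front. 220 mm long, 156 mm wide over its four wheels, wheel tops 68 mm high. Battery bay at the rear; white controller (top 86 mm) from 65 mm beyond the bay's centre towards the front, range sensor (top 109 mm) at the front end.
- bay (a point): Centre of the floor of the open white battery bay on the robot's deck, 68 mm above the table; x along the bay to the robot's front, z up. Inside 90 mm (x) by 46 mm (y); side lips 5 mm high and 4 mm thick, end stops 10 mm high and 5 mm thick. The pack fits either end foremost.
- eject_s (a joint): Eject lever of the smaller charger (block 74 mm long, else like the larger one). To be left alone.
- pack_s_center (a point): Centre of the short battery pack (56 by 40 by 22 mm) in the smaller charger; axes as for the long one. To be left alone.
- driver: Screwdriver, 150 mm, lying on the table, bystander.
- gear: Grey gear wheel, 41 mm across, 9 mm high, lying on the table, bystander.
- mouse: Computer mouse, 100 by 60 by 32 mm, bystander.
- motor: Small gear motor, about 65 by 22 by 20 mm, bystander.
- wheel: Spare wheel lying flat, 64 mm across, 24 mm high, bystander.
- beam: Perforated aluminium beam lying flat, 128 by 16 by 8 mm, bystander.
There are look-alikes about, which are no part of the job. What is shaped like the part that bears pack_center but purple is not meant.

How it is judged:
On the way:
1. the long pack's eject lever is pressed down and the pack's lever end is tipped up in the well (value of joint eject above 0.45 rad and angle between pack_center's own z axis and vertical above 0.14 rad and horizontal distance between pack_center and charger below 0.02 m), for 0.2 s.
At the end, for the whole second after the job is handed in: The long pack lies at rest in the robot's battery bay, contacts down and either end foremost: centre within 5 mm of the bay's centre each way, its underside on the bay floor (within 2 mm), level within 0.06 rad and in line with the bay within 0.12 rad (x of pack_center in the frame of bay between -0.005 and 0.005 m and y of pack_center in the frame of bay between -0.005 and 0.005 m and z of pack_center in the frame of bay between 0.009 and 0.013 m and angle between pack_center's own z axis and vertical below 0.06 rad and angle between the x axis of pack_center and the x axis of bay, either way round below 0.12 rad and linear speed of pack below 0.02 m/s); the robot touches nothing.
It fails at once if the short pack or the smaller charger's eject lever was disturbed (pack moved over 8 mm, lever over 0.2 rad) (distance of pack_s_center from where it was at the start of the episode above 0.008 m or value of joint eject_s above 0.2 rad).
It fails at once if the long pack was dropped or forced: it met the wheeled robot with over 60 N (contact force between pack and rover above 60 N).
It fails at once if a bystander on the bench was moved by over 30 mm (distance of any of driver, gear, mouse, motor, wheel, beam from where it was at the start of the episode above 0.03 m).
It also fails if it takes over 64 s, if anything falls off the work surface, if the arm or the gripper's body presses on something with over 40 N, if the wrist force passes 120 N, or if a joint passes its speed limit or range.

## Working session

There is one attempt and no reset: what is moved stays moved. The work goes in short steps, each a Python script; the robot and the scene stay as the last script left them, time stands still between calls to the robot, and variables do not carry over. Pictures are saved under pics/ and viewed, and the job is handed in when it is done.

```bash
ls; mkdir -p pics; python3 - <<'E'
from rig import env
import cv2
s=env.read_state();print(s, env.grip_point_offset)
for n in ["scene","side","wrist"]:
    d=env.get_image(n);cv2.imwrite(f"pics/{n}0.png",d["color"]);print(n,{k:v for k,v in d.items() if k!="color"})
E
```

```text
pics
{'time_s': 0.0, 'joint_pos': array([ 1.33878781,  0.68998764, -0.19448138,  1.56635727,  0.15734002,
        0.90249042, -0.2151206 ]), 'qd': array([-5.59983180e-06, -8.77915708e-04,  2.71887774e-04, -5.89481429e-04,
       -6.81695827e-04,  1.08844870e-03,  5.22559540e-04]), 'joint_torque': array([-1.43264624e-04, -5.27556252e+01, -1.26681212e+00, -1.53427380e+01,
       -5.25506702e-02,  6.72349430e-03,  1.72995879e-04]), 'eef_pos': array([ 0.16393853, -0.6024561 ,  0.23790341]), 'orientation': array([-0.56151799,  0.42987209, -0.42875884,  0.56220405]), 'contact_force': array([0.09552809, 0.69960937, 0.08644722]), 'ft_torque': array([-0.01982677, -0.01950247,  0.02175279]), 'finger_gap': 0.08808803857742949} 0.0187
scene {'vertical_fov': 56.40607500956577, 'cx': 320.5400714843709, 'cy': 197.5724200209704, 'dist_coeffs': array([0.01183449, 0.        , 0.        , 0.        , 0.        ]), 'R': array([[ 0.47482403,  0.88000347, -0.01166314],
       [ 0.47335326, -0.26653491, -0.83958075],
       [-0.74194261,  0.39313233, -0.54310969]]), 't': array([-0.26024801, -0.18037088,  1
[... 223 characters left out ...]
433, -0.01539276],
       [-0.41657228,  0.6325327 , -0.65297008],
       [ 0.3760424 , -0.53404023, -0.75722727]]), 't': array([0.46531207, 0.25744807, 0.96460608])}
wrist {'vertical_fov': 69.04918594552613, 'cx': 316.15703632396446, 'cy': 203.56728654231492, 'dist_coeffs': array([-0.04378111,  0.        ,  0.        ,  0.        ,  0.        ]), 'mount': array([[ 9.99998733e-01,  3.22248912e-04, -1.55891943e-03,
        -7.49593462e-04],
       [ 1.58696663e-03, -2.78672013e-01,  9.60385022e-01,
        -1.46358139e-01],
       [-1.24944187e-04, -9.60386279e-01, -2.78672171e-01,
         7.27736873e-02],
       [ 0.00000000e+00,  0.00000000e+00,  0.00000000e+00,
         1.00000000e+00]])}
```

View pics/scene0.png

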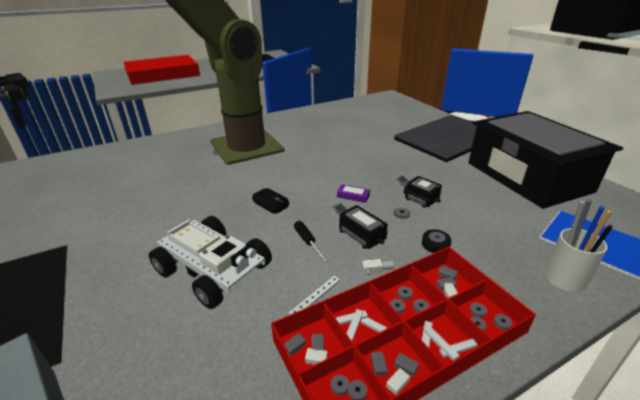

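View pics/side0.png

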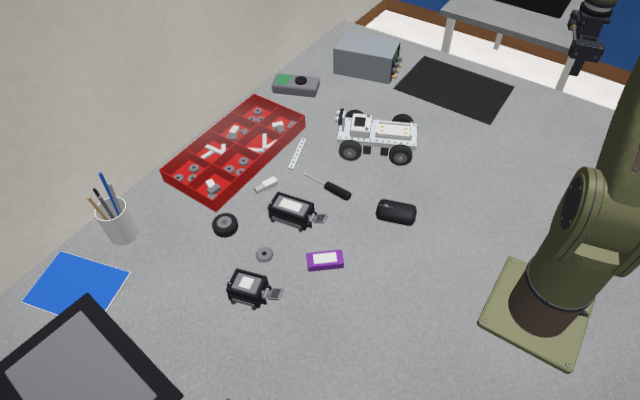

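View pics/wrist0.png

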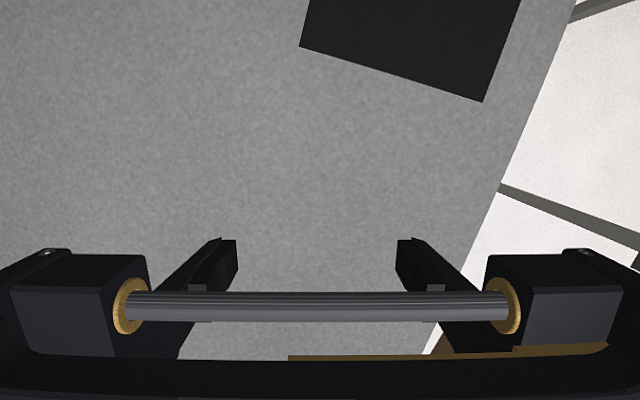

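```bash
cat > h.py <<'E'
import numpy as np, cv2
from scipy.spatial.transform import Rotation as Ro
def cam(d,state=None):
    f=200/np.tan(np.radians(d["vertical_fov"])/2)
    K=np.array([[f,0,d["cx"]],[0,f,d["cy"]],[0,0,1]])
    if "R" in d: R,t=np.array(d["R"]),np.array(d["t"])
    else:
        T=np.eye(4);T[:3,:3]=Ro.from_quat(state["orientation"]).as_matrix();T[:3,3]=state["eef_pos"]
        W=np.linalg.inv(T@d["mount"]);R,t=W[:3,:3],W[:3,3]
    return K,np.array(d["dist_coeffs"]),R,t
def ray(c,px):
    K,D,R,t=c
    u=cv2.undistortPoints(np.array(px,float).reshape(-1,1,2),K,D).reshape(-1,2)
    v=np.c_[u,np.ones(len(u))]@R
    return -R.T@t,v/np.linalg.norm(v,axis=1)[:,None]
def onplane(c,px,z):
    o,v=ray(c,px);return o+v*((z-o[2])/v[:,2])[:,None]
def tri(cs,pxs):
    A=np.zeros((3,3));b=np.zeros(3)
    for c,p in zip(cs,pxs):
        o,v=ray(c,[p]);v=v[0];M=np.eye(3)-np.outer(v,v);A+=M;b+=M@o
    return np.linalg.solve(A,b)
def proj(c,X):
    K,D,R,t=c
    return cv2.projectPoints(np.array(X,float).reshape(-1,1,3),cv2.Rodrigues(R)[0],t,K,D)[0].reshape(-1,2)
def tool(yaw,tilt=0):
    """tool y down; jaw axis (tool x) at world yaw; """
    x=np.array([np.cos(yaw),np.sin(yaw),0]);y=np.array([0,0,-1.]);z=np.cross(x,y)
    return Ro.from_matrix(np.c_[x,y,z]).as_quat()
E
python3 - <<'E'
import cv2
a=cv2.imread("pics/scene0.png");b=cv2.imread("pics/side0.png")
for n,i,(x0,y0,x1,y1) in [("sA",a,(140,170,460,310)),("sB",b,(220,90,430,310))]:
    c=cv2.resize(i[y0:y1,x0:x1],None,fx=2.5,fy=2.5,interpolation=cv2.INTER_CUBIC);cv2.imwrite(f"pics/{n}.png",c)
E
```

```text
(no output)
```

View pics/sA.png

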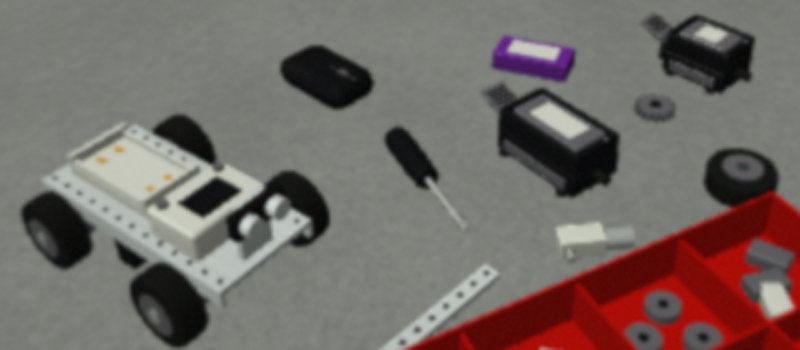

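View pics/sB.png

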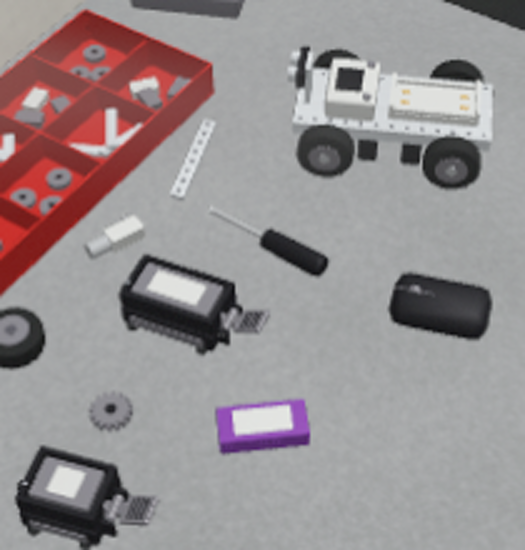

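```bash
python3 - <<'E'
from rig import env
from h import *
a=cam(env.get_image("scene"));b=cam(env.get_image("side"))
def A(x,y):return (140+x/2.5,170+y/2.5)
def B(x,y):return (220+x/2.5,90+y/2.5)
for n,p,q,z in [("label",A(559,120),B(175,287),.046),("bay",A(135,168),B(433,100),.068),("ctl",A(210,195),B(350,78),.086),("smalllabel",A(711,33),B(67,482),.046),("paddle",A(500,95),B(250,320),.035),("purple",A(533,50),B(262,419),.022),("driver handle",A(410,150),B(290,250),.012),("mouse",A(325,75),B(440,300),.03),("gear",A(655,105),B(111,410),.009)]:
    print(n,tri([a,b],[p,q]).round(4),onplane(a,[p],z)[0].round(4),onplane(b,[q],z)[0].round(4))
E
```

```text
label [0.6088 0.0806 0.0464] [0.609  0.0816 0.046 ] [0.6085 0.0796 0.046 ]
bay [ 0.5175 -0.2836  0.0688] [ 0.5173 -0.283   0.068 ] [ 0.5177 -0.2854  0.068 ]
ctl [ 0.6043 -0.2432  0.0882] [ 0.6039 -0.2414  0.086 ] [ 0.6051 -0.248   0.086 ]
smalllabel [0.5559 0.3095 0.0462] [0.5567 0.3111 0.046 ] [0.5547 0.3082 0.046 ]
paddle [0.5293 0.0648 0.0324] [0.5332 0.0632 0.035 ] [0.5277 0.0658 0.035 ]
purple [0.4592 0.1484 0.0219] [0.4603 0.1489 0.022 ] [0.4585 0.1475 0.022 ]
driver handle [ 0.5519 -0.0449  0.0196] [ 0.5421 -0.0413  0.012 ] [ 0.556  -0.0496  0.012 ]
mouse [ 0.3895 -0.0683  0.0199] [ 0.4069 -0.0722  0.03  ] [ 0.3856 -0.0629  0.03  ]
gear [0.5907 0.2121 0.0071] [0.5936 0.2113 0.009 ] [0.5887 0.2119 0.009 ]
```

```bash
python3 - <<'E'
from rig import env
from h import *
s=env.read_state();print(Ro.from_quat(s["orientation"]).as_matrix().round(3))
yaw=0.2
for sg in (1,-1):
    q=tool(yaw+sg*np.pi/2)
    zt=Ro.from_quat(q).as_matrix()[:,2]
    for n,p in [("ch",[.59,.077,.26]),("pad",[.525,.062,.02]),("bay",[.5,-.29,.1]),("bayhi",[.52,-.284,.3])]:
        qq=q if n in("ch","pad") else tool(.44+sg*np.pi/2)
        j=env.solve_ik(np.array(p)-zt*.05*(n in("ch","bayhi")),qq);print(sg,n,None if j is None else np.round(j,2))
E
```

```text
[[ 0.263 -0.     0.965]
 [-0.965  0.001  0.263]
 [-0.001 -1.    -0.   ]]
1 ch [ 0.27  0.85 -0.99  1.45  0.73  1.23  0.96]
1 pad [ 0.14  0.99 -0.58  1.97  1.11  0.54  0.51]
1 bay [ 1.06  1.15 -1.26  1.79  1.21  1.2   1.41]
1 bayhi [ 0.94  0.89 -1.25  1.44  0.85  1.41  1.68]
-1 ch [-0.11  0.56 -0.15  1.78  0.11  0.81 -1.69]
-1 pad [-0.23  0.93  0.04  1.99 -0.13  0.22 -1.44]
-1 bay [ 0.52  0.82 -0.12  1.82  0.19  0.51 -0.86]
-1 bayhi [ 0.62  0.53 -0.24  1.7   0.15  0.93 -0.8 ]
```

```bash
python3 - <<'E'
from rig import env
from h import *
import pickle
def look(n,p,yaw):
    q=tool(yaw-np.pi/2);zt=Ro.from_quat(q).as_matrix()[:,2]
    env.movep(np.array(p)-zt*.06,q);env.wait(.2)
    s=env.read_state();d=env.get_image("wrist");pickle.dump((s,d),open(f"{n}.pkl","wb"));cv2.imwrite(f"pics/{n}.png",d["color"])
    print(s["time_s"],s["eef_pos"],proj(cam(d,s),[list(p[:2])+[.068]]))
look("w_bay",[.5175,-.284,.30],.44)
look("w_ch",[.585,.075,.26],.2)
E
```

```text
2.0083 [ 0.46257608 -0.31061652  0.29980573] [[316.42429638 129.20980858]]
3.675 [0.52645647 0.06182813 0.26007966] [[316.03866083 131.13189394]]
```

View pics/w_bay.png

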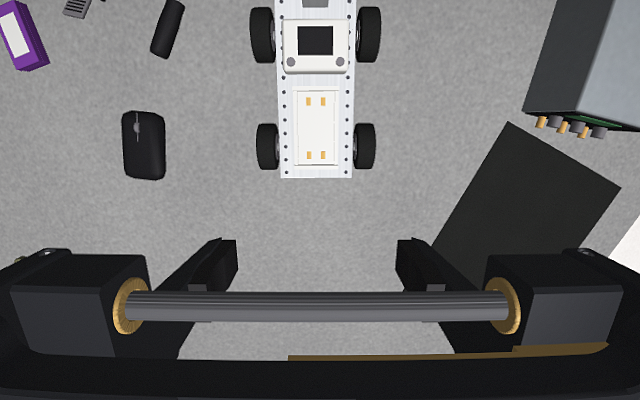

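View pics/w_ch.png

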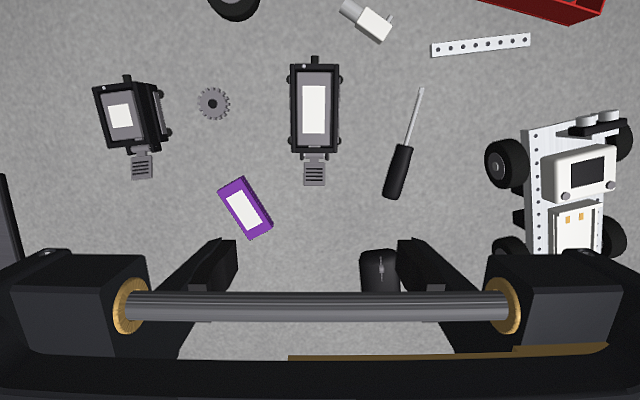

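```bash
python3 - <<'E'
from h import *
import pickle
for n,(x0,y0,x1,y1) in [("w_ch",(260,50,380,200)),("w_bay",(260,70,380,190))]:
    s,d=pickle.load(open(n+".pkl","rb"));i=d["color"]
    cv2.imwrite(f"pics/{n}z.png",cv2.resize(i[y0:y1,x0:x1],None,fx=4,fy=4,interpolation=cv2.INTER_CUBIC))
s,d=pickle.load(open("w_ch.pkl","rb"));c=cam(d,s)
m=(d["color"].min(2)>190).astype(np.uint8);m2=np.zeros_like(m);m2[70:150,290:340]=m[70:150,290:340]
k=max(cv2.findContours(m2,0,1)[0],key=cv2.contourArea);r=cv2.minAreaRect(k);print(r)
P=onplane(c,cv2.boxPoints(r),.046);print(P.round(4),P.mean(0).round(4))
s,d=pickle.load(open("w_bay.pkl","rb"));c=cam(d,s)
hsv=cv2.cvtColor(d["color"],cv2.COLOR_BGR2HSV);m=cv2.inRange(hsv,(10,70,100),(35,255,255));m2=np.zeros_like(m);m2[85:170,290:345]=m[85:170,290:345]
n,_,st,ce=cv2.connectedComponentsWithStats(m2)
print(st[1:],ce[1:]);P=onplane(c,ce[1:],.068);print(P.round(4),P.mean(0))
E
```

```text
((313.0, 109.5), (47.0, 22.0), 90.0)
[[0.6313 0.101  0.046 ]
 [0.6363 0.0759 0.046 ]
 [0.5839 0.065  0.046 ]
 [0.5787 0.0911 0.046 ]] [0.6076 0.0832 0.046 ]
[[306  97   5   9  42]
 [321  97   4   9  36]
 [307 151   4   8  32]
 [321 151   4   8  32]] [[307.95238095 100.9047619 ]
 [322.5        101.        ]
 [308.5        154.5       ]
 [322.5        154.5       ]]
[[ 0.544  -0.2601  0.068 ]
 [ 0.5515 -0.2764  0.068 ]
 [ 0.4843 -0.2882  0.068 ]
 [ 0.492  -0.3046  0.068 ]] [ 0.51793668 -0.28231893  0.068     ]
```

View pics/w_chz.png

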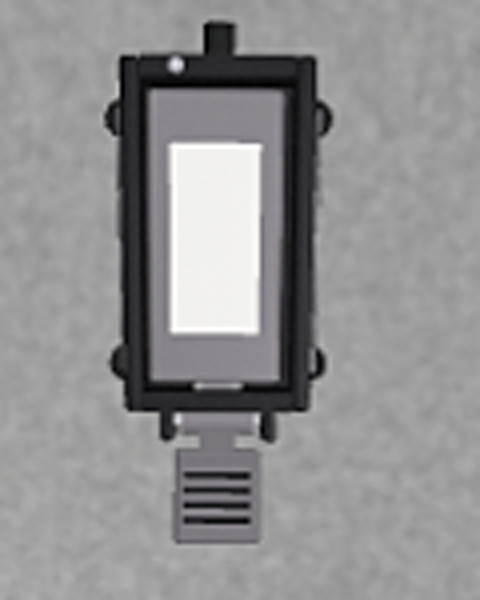

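View pics/w_bayz.png

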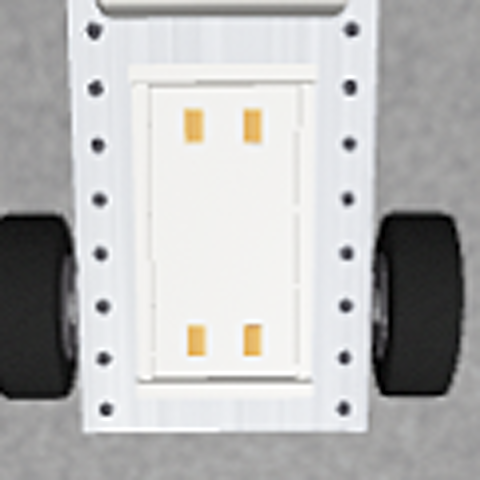

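```bash
python3 - <<'E'
from h import *
import pickle
Z=lambda p,x,y:[((a+.5)/4-.5+x,(b+.5)/4-.5+y) for a,b in p]
s,d=pickle.load(open("w_ch.pkl","rb"));c=cam(d,s)
for n,p,z in [("dock",[(121,57),(315,57),(308,410),(127,410)],.046),("label",[(169,143),(263,143),(260,334),(170,334)],.046),("packtop",[(148,88),(282,88),(278,382),(151,382)],.046),("paddle",[(174,543),(262,541)],.0387)]:
    P=onplane(c,Z(p,260,50),z);print(n,P.round(4).tolist(),P.mean(0).round(4))
    if len(P)==4: v=P[0]+P[1]-P[2]-P[3];print(" yaw",np.arctan2(v[1],v[0]),np.linalg.norm(P[0]-P[1]),np.linalg.norm(v)/2)
s,d=pickle.load(open("w_bay.pkl","rb"));c=cam(d,s)
for n,p,z in [("stops",[(132,66.5),(317,66.5),(311,397),(136,397)],.078),("contacts",[(194,126),(253,126),(253,341),(196,341)],.068)]:
    P=onplane(c,Z(p,260,70),z);v=P[0]+P[1]-P[2]-P[3];print(n,P.mean(0).round(4),np.arctan2(v[1],v[0]),np.linalg.norm(v)/2,np.linalg.norm(P[0]-P[1]))
E
```

```text
dock [[0.6522, 0.119, 0.046], [0.663, 0.0646, 0.046], [0.5645, 0.0451, 0.046], [0.5536, 0.0997, 0.046]] [0.6083 0.0821 0.046 ]
 yaw 0.19448340945694362 0.055469320985307 0.10047767141344383
label [[0.632, 0.1012, 0.046], [0.6373, 0.0744, 0.046], [0.5839, 0.0642, 0.046], [0.5786, 0.0909, 0.046]] [0.6079 0.0827 0.046 ]
 yaw 0.19002190365346364 0.027318321674189724 0.05437331653377738
packtop [[0.6455, 0.1099, 0.046], [0.653, 0.0721, 0.046], [0.571, 0.0559, 0.046], [0.5634, 0.094, 0.046]] [0.6082 0.083  0.046 ]
 yaw 0.19354332053300766 0.03853383226809238 0.0836620090066471
paddle [[0.5136, 0.0778, 0.0387], [0.5198, 0.05, 0.0387]] [0.5167 0.0639 0.0387]
stops [ 0.5177 -0.2828  0.078 ] 0.43427230806104833 0.09908233005096048 0.05495536003709409
contacts [ 0.5178 -0.2828  0.068 ] 0.4421590472766048 0.06615944880365579 0.018213587696580255
```

```bash
cat >> h.py <<'E'
DY=.193; D0=np.array([.6085,.0815,0]); BY=.438; B0=np.array([.5177,-.283,0])
def fr(o,yaw,x,y,z): return o+np.array([np.cos(yaw)*x-np.sin(yaw)*y,np.sin(yaw)*x+np.cos(yaw)*y,z])
def dock(x,y,z): return fr(D0,DY,x,y,z)
def bay(x,y,z): return fr(B0,BY,x,y,z)
E
python3 - <<'E'
from rig import env
from h import *
env.grab(); s=env.read_state();print(s["finger_gap"],s["time_s"])
q=tool(DY-np.pi/2)
env.movep(dock(-.088,0,.10),q)
env.move_straight(dock(-.088,0,.045),.1)
f0=env.read_state()["contact_force"];print(f0)
for z in (.036,.03,.025,.021,.018,.016,.014,.0125,.011):
    env.move_straight(dock(-.088,0,z),.04)
    s=env.read_state();f=s["contact_force"]-f0;print(z,s["eef_pos"].round(4)[2],f.round(1),round(s["time_s"],2))
    if f[2]>14: break
d=env.get_image("wrist");cv2.imwrite("pics/w_press.png",d["color"])
d=env.get_image("side");cv2.imwrite("pics/s_press.png",cv2.resize(d["color"][150:260,220:380],None,fx=5,fy=5,interpolation=2))
E
```

```text
0.00027059731310713665 5.025
[-0.38476925  0.48366197  0.12230998]
0.036 0.0359 [-0.3 -0.3  1. ] 6.78
0.03 0.0299 [ 0.1 -1.  -0.1] 7.08
0.025 0.0248 [0.5 0.  0.5] 7.36
0.021 0.0208 [ 1.1 -0.7  0.5] 7.61
0.018 0.018 [ 0.1 -0.5  2.7] 7.86
0.016 0.0161 [ 0.2 -0.2  3.8] 8.11
0.014 0.0145 [ 0.1 -0.7  7.2] 8.36
0.0125 0.014 [-2.1 -1.  17.8] 8.61
```

View pics/s_press.png

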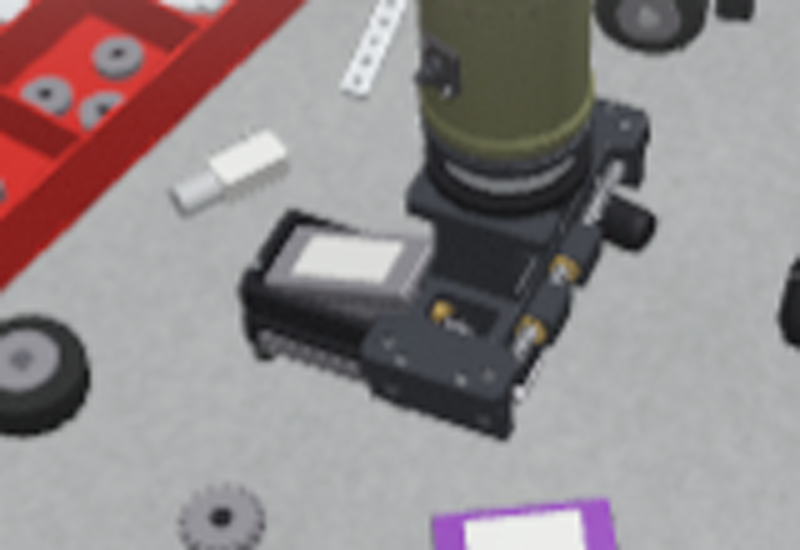

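```bash
python3 - <<'E'
from rig import env
from h import *
import pickle
env.move_straight(dock(-.088,0,.05),.15)
q=tool(DY-np.pi/2)
env.movep(dock(-.10,0,.2),q)
env.gripper_open();env.wait(.2)
s=env.read_state();d=env.get_image("wrist");pickle.dump((s,d),open("w_up.pkl","wb"));print(s["time_s"])
i=d["color"];cv2.imwrite("pics/w_up.png",i)
for n in ("scene","side"):
    e=env.get_image(n);pickle.dump((s,e),open(n+"_up.pkl","wb"))
    x,y=(300,180) if n=="scene" else (240,160)
    cv2.imwrite(f"pics/{n}_up.png",cv2.resize(e["color"][y:y+90,x:x+120],None,fx=6,fy=6,interpolation=2))
E
```

```text
11.2833
```

View pics/w_up.png

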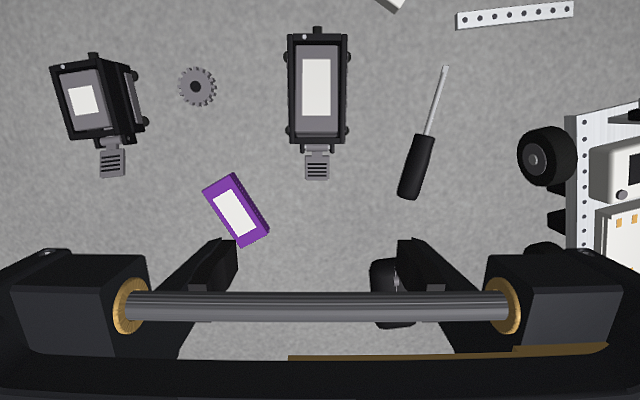

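View pics/side_up.png

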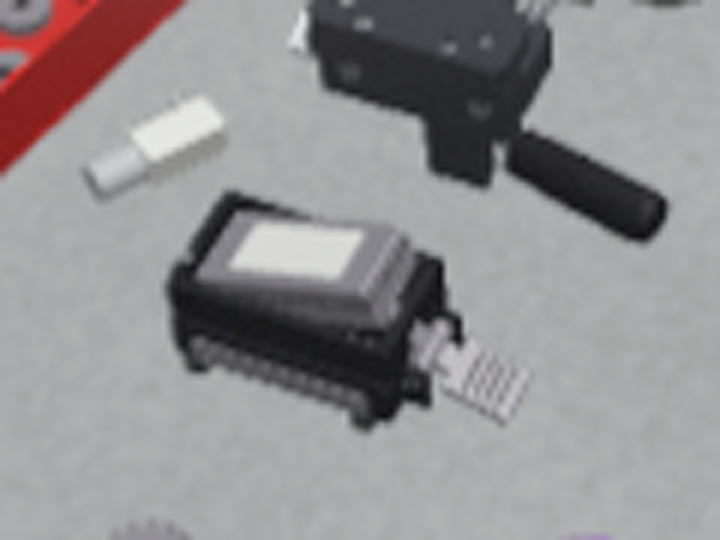

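View pics/scene_up.png

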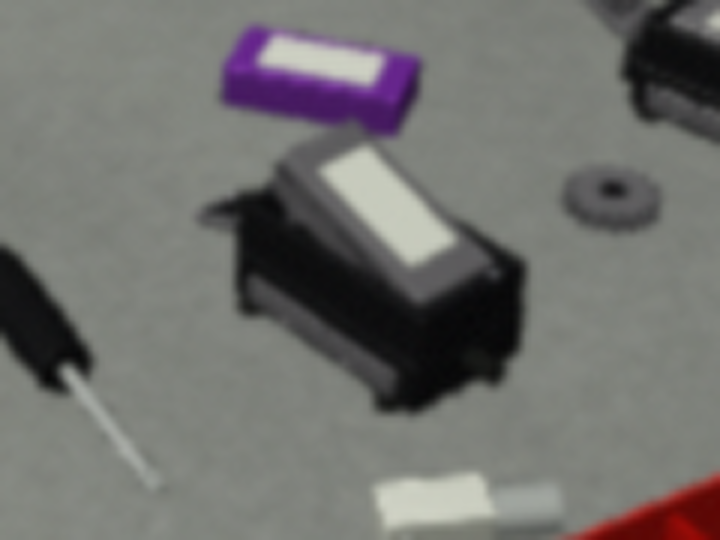

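```bash
python3 - <<'E'
from h import *
import pickle
a=cam(pickle.load(open("scene_up.pkl","rb"))[1]);b=cam(pickle.load(open("side_up.pkl","rb"))[1])
A=lambda x,y:((x+.5)/6-.5+300,(y+.5)/6-.5+180);B=lambda x,y:((x+.5)/6-.5+240,(y+.5)/6-.5+160)
L=[tri([a,b],[A(*p),B(*q)]) for p,q in [((370,146),(350,283)),((318,175),(367,225)),((460,240),(228,268)),((408,268),(250,222)),
 ((352,122),(377,318)),((278,162),(407,236))]]
R=np.array([[np.cos(DY),np.sin(DY),0],[-np.sin(DY),np.cos(DY),0],[0,0,1]])
for p in L: print((R@(p-D0)).round(4))
v=R@((L[2]+L[3]-L[0]-L[1])/2);print(np.linalg.norm(v),np.degrees(np.arctan2(-v[2],v[0])))
print("lab centre",(R@(np.mean(L[:4],0)-D0)).round(4), (R@((L[4]+L[5])/2-D0)).round(4))
E
```

```text
[-0.027   0.0134  0.0664]
[-0.0224 -0.0169  0.0682]
[0.0274 0.0123 0.0509]
[ 0.0288 -0.0147  0.051 ]
[-0.045   0.0231  0.0643]
[-0.04   -0.0201  0.0662]
0.05531267398068667 17.192912600441684
lab centre [ 0.0017 -0.0015  0.0591] [-0.0425  0.0015  0.0652]
```

```bash
cat >> h.py <<'E'
def toolt(yaw,t):
    x=np.array([np.sin(yaw),-np.cos(yaw),0]);y=np.array([-np.sin(t)*np.cos(yaw),-np.sin(t)*np.sin(yaw),-np.cos(t)])
    return Ro.from_matrix(np.c_[x,y,np.cross(x,y)]).as_quat()
E
python3 - <<'E'
from rig import env
from h import *
import pickle
t=np.radians(17.5);px=np.array([np.cos(t),0,-np.sin(t)]);pz=np.array([np.sin(t),0,np.cos(t)])
C=np.array([.0018,-.0005,.0588])-.011*pz   # pack centre, dock frame
g=C-.032*px+(-.011+.007)*pz
q=toolt(DY,t)
pre=g+.07*pz
print(env.solve_ik(dock(*pre),q),env.solve_ik(dock(*g),q),g)
env.movep(dock(*pre),q)
env.move_straight(dock(*g),.1)
s=env.read_state();print(s["time_s"],s["contact_force"])
d=env.get_image("wrist");cv2.imwrite("pics/w_pre.png",d["color"])
d=env.get_image("side");cv2.imwrite("pics/side_pre.png",cv2.resize(d["color"][130:250,220:380],None,fx=5,fy=5,interpolation=2))
E
```

```text
[-0.12315084  0.9459919  -0.16900448  1.41452348  0.13656026  1.09933451
 -1.70271206] [-0.12487607  1.01249596 -0.15960544  1.50768102  0.1534714   0.94063862
 -1.71871284] [-0.03322953 -0.0005      0.05411683]
12.85 [-0.27533607  0.16453753  0.14965777]
```

View pics/w_pre.png

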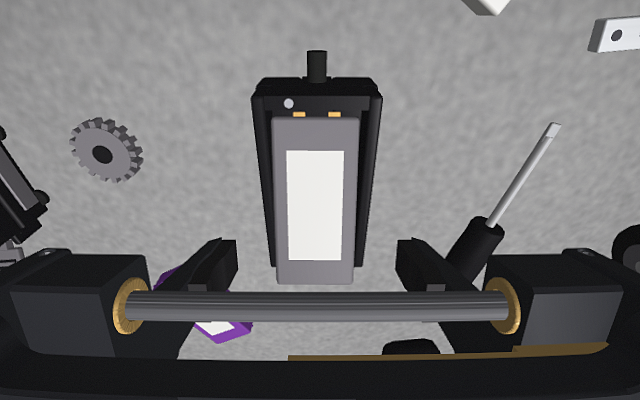

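View pics/side_pre.png

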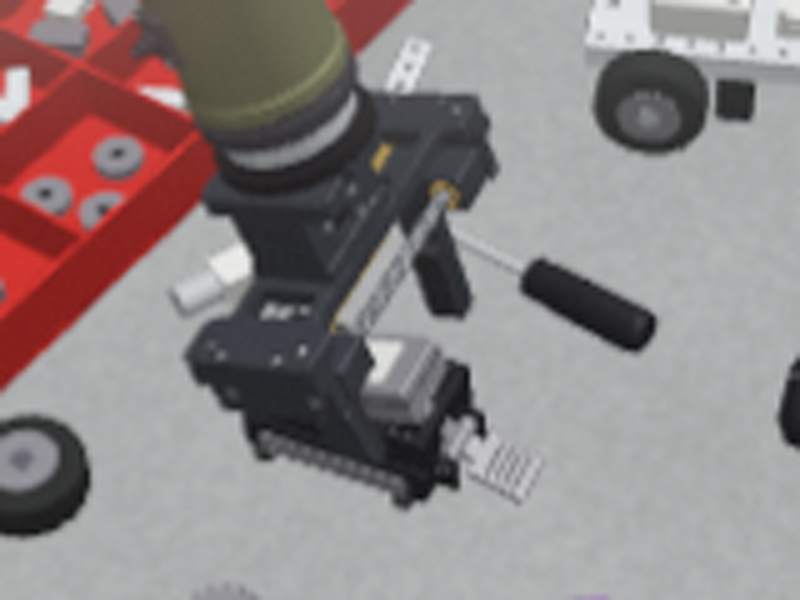

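```bash
python3 - <<'E'
from rig import env
from h import *
import pickle
env.grab();s=env.read_state();print(s["finger_gap"],s["contact_force"],s["time_s"])
p=s["eef_pos"]
env.move_straight(p+[0,0,.02],.06)
env.move_straight(p+[0,0,.12],.15)
env.wait(.2)
s=env.read_state();print(s["finger_gap"],s["contact_force"],s["time_s"])
d=env.get_image("wrist");pickle.dump((s,d),open("w_held.pkl","wb"));cv2.imwrite("pics/w_held.png",d["color"])
d=env.get_image("side");pickle.dump((s,d),open("side_held.pkl","wb"));cv2.imwrite("pics/side_held.png",cv2.resize(d["color"][90:250,200:380],None,fx=4,fy=4,interpolation=2))
E
```

```text
0.039574553648428205 [-0.01411455  1.06116745 -0.35512029] 13.7333
0.039623119875158694 [-0.22545271  0.50970143 -1.63111012] 15.2333
```

View pics/w_held.png

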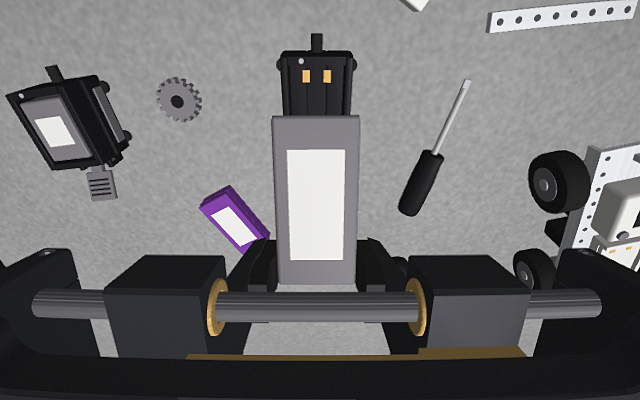

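View pics/side_held.png

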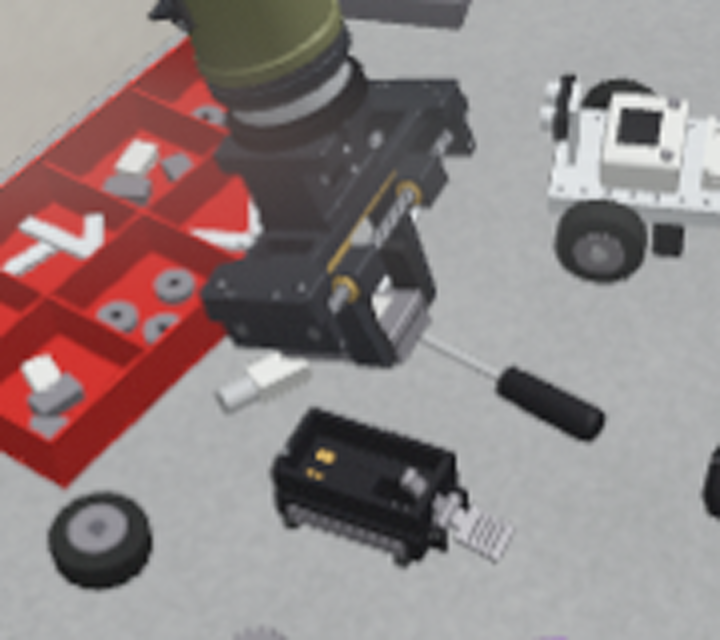

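```bash
python3 - <<'E'
from h import *
import pickle
s,d=pickle.load(open("w_held.pkl","rb"));i=d["color"]
K,D,_,_=cam(d,s);M=d["mount"]
m=(i.min(2)>180).astype(np.uint8);m2=np.zeros_like(m);m2[140:270,275:355]=m[140:270,275:355]
k=max(cv2.findContours(m2,0,1)[0],key=cv2.contourArea)
q=cv2.approxPolyDP(k,4,True).reshape(-1,2);print(q.tolist())
cv2.imwrite("pics/heldz.png",cv2.resize(i[100:300,250:380],None,fx=3,fy=3,interpolation=2))
def T(px,h):
    u=cv2.undistortPoints(np.array(px,float).reshape(-1,1,2),K,D).reshape(-1,2)
    v=np.c_[u,np.ones(len(u))]@M[:3,:3].T;o=M[:3,3]
    return o+v*((h-o[1])/v[:,1])[:,None]
for h in (-.012,-.015,-.018):
    print(h,"label",(T(q,h)*1e3).round(1)[:,[0,2]].tolist(),"pack",(T([(272,116),(360,115),(357,284),(277,285)],h)*1e3).round(1)[:,[0,2]].tolist())
o=np.array([[-.0136,.0272],[.0136,.0272],[.0136,-.0272],[-.0136,-.0272]])
E
```

```text
[[287, 150], [290, 259], [342, 259], [344, 150]]
-0.012 label [[-14.4, 59.0], [-14.4, 3.9], [12.2, 4.0], [11.7, 59.1]] pack [[-20.7, 74.1], [18.5, 74.5], [20.5, -10.6], [-21.7, -11.3]]
-0.015 label [[-14.1, 59.3], [-14.1, 5.5], [11.9, 5.5], [11.5, 59.4]] pack [[-20.3, 74.1], [18.1, 74.5], [20.0, -8.8], [-21.2, -9.4]]
-0.018 label [[-13.8, 59.6], [-13.8, 7.0], [11.6, 7.0], [11.2, 59.7]] pack [[-19.8, 74.0], [17.6, 74.4], [19.6, -6.9], [-20.7, -7.5]]
```

View pics/heldz.png

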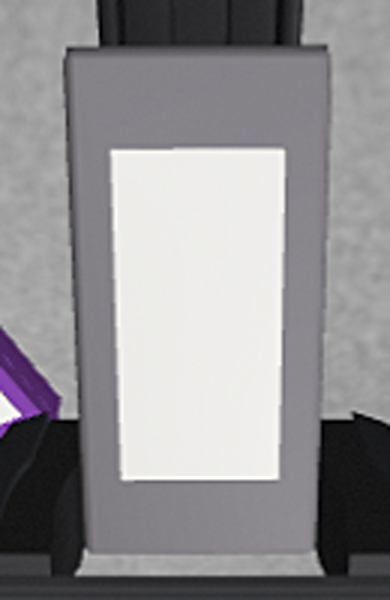

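```bash
python3 - <<'E'
from rig import env
from h import *
import pickle
q=toolt(BY,0)
env.movep(bay(-.0325,-.0006,.19),q)
env.move_straight(bay(-.0325,-.0006,.105),.12)
env.wait(.3)
s=env.read_state();print(s["finger_gap"],s["contact_force"],s["ft_torque"],s["time_s"],s["eef_pos"]-bay(-.0325,-.0006,.105))
d=env.get_image("wrist");pickle.dump((s,d),open("w_hov.pkl","wb"));cv2.imwrite("pics/w_hov.png",d["color"])
for n,x,y in (("side",310,70),("scene",130,180)):
    d=env.get_image(n);pickle.dump((s,d),open(n+"_hov.pkl","wb"));cv2.imwrite(f"pics/{n}_hov.png",cv2.resize(d["color"][y:y+110,x:x+150],None,fx=5,fy=5,interpolation=2))
E
```

```text
0.03985683255033108 [-0.05970022  0.98921935 -1.0371107 ] [-0.03279329  0.04425643  0.00235051] 17.925 [ 0.00025688 -0.0001942   0.00052991]
```

View pics/w_hov.png

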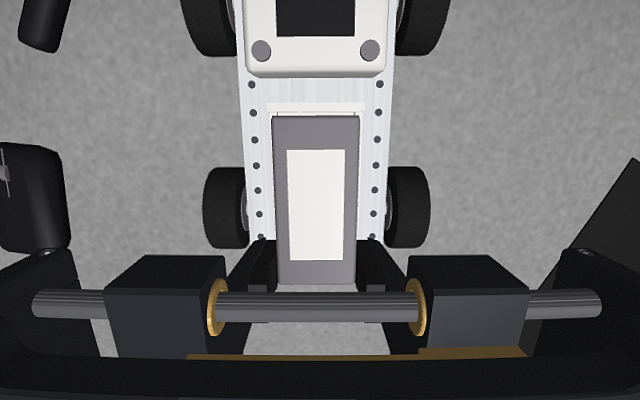

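View pics/side_hov.png

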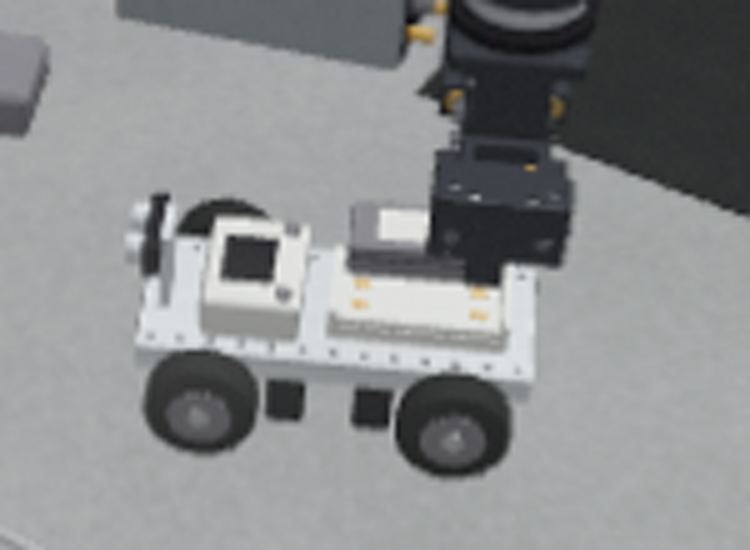

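View pics/scene_hov.png

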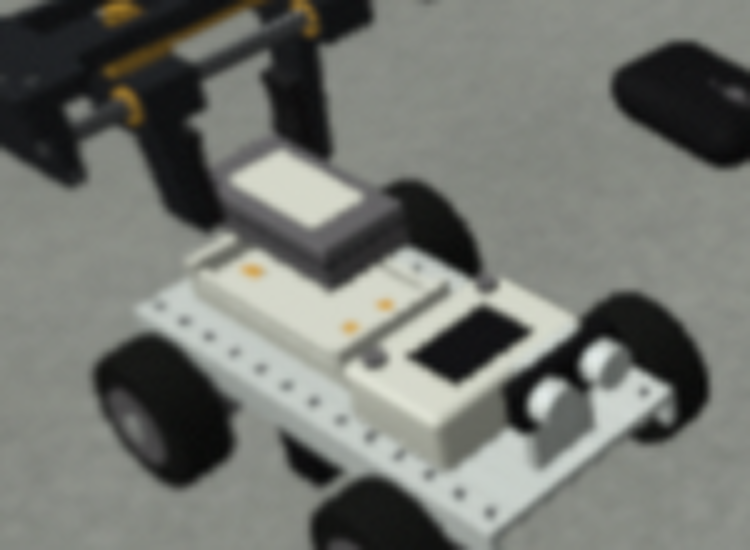

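```bash
python3 - <<'E'
from h import *
import pickle
s,w=pickle.load(open("w_hov.pkl","rb"));cw=cam(w,s);i=w["color"]
a=pickle.load(open("scene_hov.pkl","rb"))[1];ca=cam(a)
m=(a["color"].min(2)>150).astype(np.uint8)
A=lambda x,y:((x+.5)/5-.5+130,(y+.5)/5-.5+180)
R=np.array([[np.cos(BY),np.sin(BY),0],[-np.sin(BY),np.cos(BY),0],[0,0,1]])
P=[]
for p,q in [((363,192),(287,149.5)),((312,228),(344.5,149.5)),((228,182),(342.5,259.5)),((283,148),(289.5,259.5))]:
    X=R@(tri([ca,cw],[A(*p),q])-B0);P.append(X);print((X*1e3).round(1),np.abs(proj(ca,[R.T@X+B0])[0]-A(*p)).round(1))
P=np.array(P);v=P[0]+P[1]-P[2]-P[3];print("pitch deg",np.degrees(np.arctan2(v[2],v[0])),P.mean(0))
print("stop",[(R@(x-B0)*1e3).round(1) for x in onplane(cw,[(269,102.5),(364,102.5)],.078)])
E
```

```text
[ 27.5  12.2 122.4] [0.3 0.1]
[ 27.4 -13.1 119.8] [0.2 0. ]
[-27.2 -13.3 119.2] [0. 0.]
[-26.1  13.1 121.5] [0. 0.]
pitch deg 0.8487672272662183 [ 0.00037173 -0.00027922  0.12073959]
stop [array([50. , 26.8, 78. ]), array([ 50. , -27.3,  78. ])]
```

```bash
python3 - <<'E'
from rig import env
from h import *
f0=env.read_state()["contact_force"]
env.move_straight(bay(-.0328,-.0004,.083),.06)
for z in (.080,.078,.0765,.0755,.0748,.0741,.0734):
    env.move_straight(bay(-.0328,-.0004,z),.02)
    s=env.read_state();f=s["contact_force"]-f0;print(z,s["eef_pos"].round(4)[2],f.round(1),s["ft_torque"].round(2),round(s["time_s"],2))
    if f[2]>4: break
for n,x,y in (("side",310,70),("scene",130,180)):
    d=env.get_image(n);cv2.imwrite(f"pics/{n}_dn.png",cv2.resize(d["color"][y:y+110,x:x+150],None,fx=5,fy=5,interpolation=2))
E
```

```text
0.08 0.08 [ 0.1  0.  -0.8] [-0.06  0.02 -0.04] 18.89
0.078 0.0779 [-0.2  0.   0.4] [0.   0.07 0.02] 19.14
0.0765 0.0765 [-0.2 -0.2 -0.3] [-0.04 -0.05 -0.04] 19.39
0.0755 0.0757 [-0.6  0.4  3.8] [ 0.04 -0.03 -0.02] 19.64
0.0748 0.0751 [-1.7  0.5  6.4] [0.01 0.11 0.03] 19.89
```

View pics/side_dn.png

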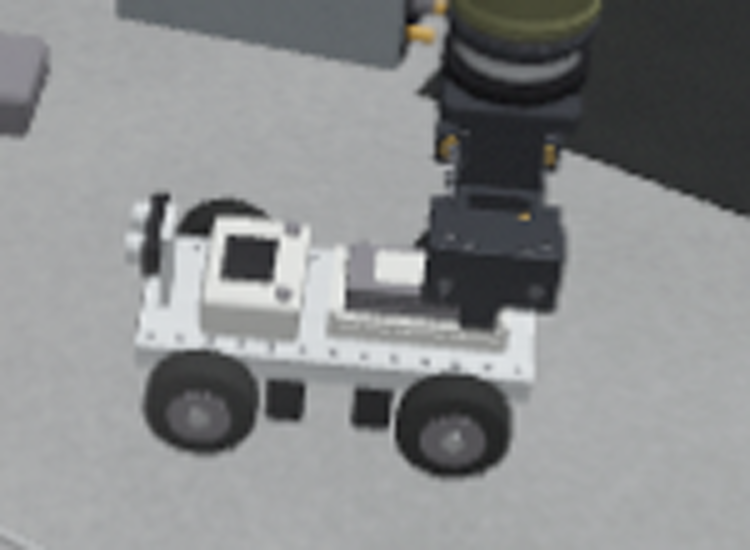

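View pics/scene_dn.png

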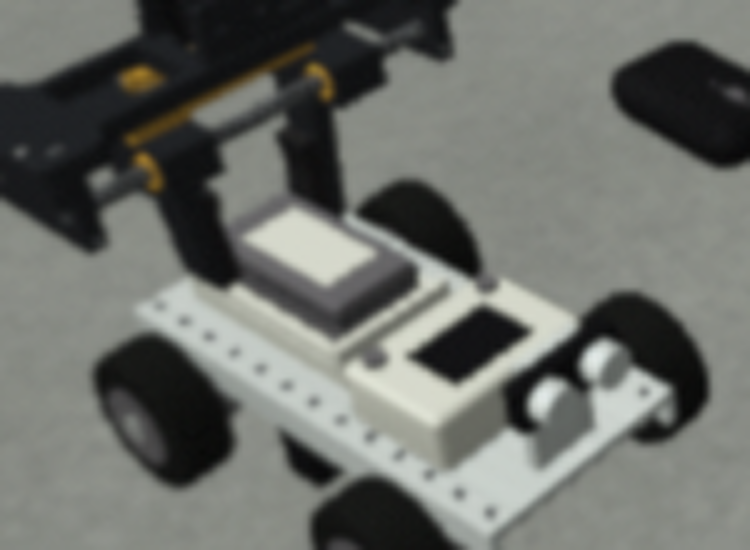

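The pack has touched the bay floor at the expected height, so I'll release and check.

```bash
python3 - <<'E'
from rig import env
from h import *
import pickle
env.gripper_open();env.wait(.2)
env.move_straight(bay(-.0328,-.0004,.16),.12)
q=toolt(BY,0)
env.movep(bay(-.06,0,.26),q);env.wait(.2)
s=env.read_state();w=env.get_image("wrist");pickle.dump((s,w),open("w_fin.pkl","wb"));print(s["time_s"],s["finger_gap"])
cv2.imwrite("pics/w_fin.png",cv2.resize(w["color"][40:190,240:400],None,fx=4,fy=4,interpolation=2))
for n,x,y in (("side",310,70),("scene",130,180)):
    d=env.get_image(n);pickle.dump((s,d),open(n+"_fin.pkl","wb"));cv2.imwrite(f"pics/{n}_fin.png",cv2.resize(d["color"][y:y+110,x:x+150],None,fx=5,fy=5,interpolation=2))
E
```

```text
22.575 0.0875709270725304
```

View pics/w_fin.png

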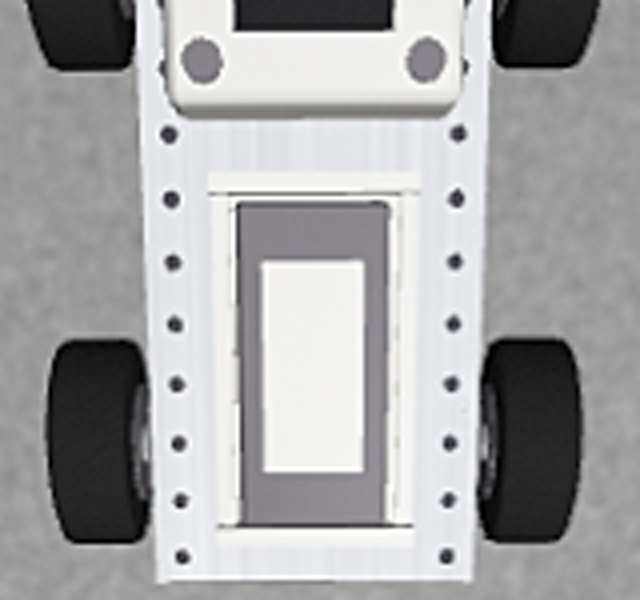

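View pics/side_fin.png

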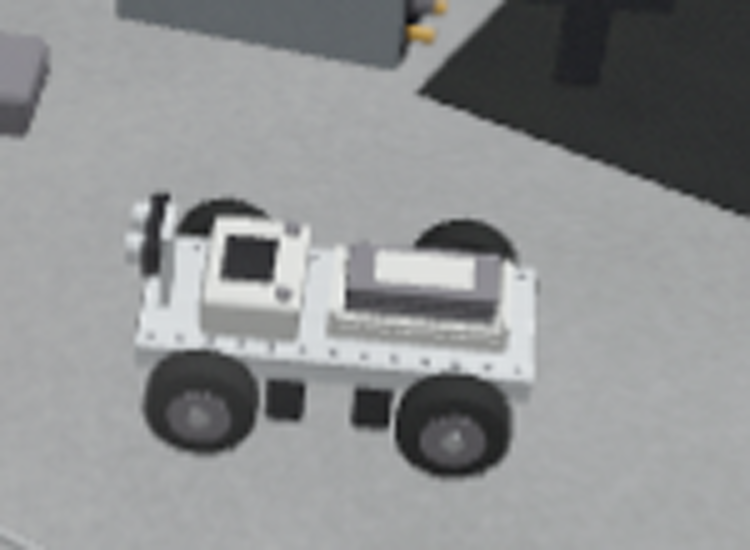

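View pics/scene_fin.png

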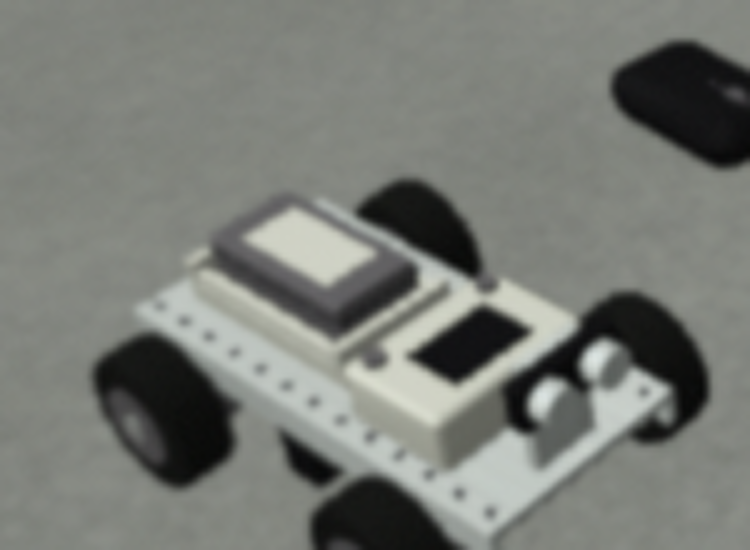

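```bash
python3 - <<'E'
from h import *
import pickle
s,w=pickle.load(open("w_fin.pkl","rb"));cw=cam(w,s)
ca=cam(pickle.load(open("scene_fin.pkl","rb"))[1]);cb=cam(pickle.load(open("side_fin.pkl","rb"))[1])
W=lambda x,y:((x+.5)/4-.5+240,(y+.5)/4-.5+40)
A=lambda x,y:((x+.5)/5-.5+130,(y+.5)/5-.5+180)
B=lambda x,y:((x+.5)/5-.5+310,(y+.5)/5-.5+70)
R=np.array([[np.cos(BY),np.sin(BY),0],[-np.sin(BY),np.cos(BY),0],[0,0,1]])
L=lambda X:(R@(X-B0)*1e3).round(1)
lw=[W(262,261),W(364,261),W(364,472),W(262,472)]
X=onplane(cw,lw,.090);print("label",[L(x) for x in X],L(X.mean(0)))
X=onplane(cw,[W(208,172),W(422,172),W(414,546),W(217,546)],.078);print("stops",L(X.mean(0)))
P=[]
for p,q,r in zip(lw,[A(378,250),A(329,286),A(246,239),A(294,206)],[B(376,250),B(375,283),B(476,290),B(474,258)]):
    P.append(L(tri([cw,ca,cb],[p,q,r])));print(P[-1])
P=np.array(P);v=P[0]+P[1]-P[2]-P[3];u=P[0]+P[3]-P[1]-P[2];print(np.degrees([v[2]/v[0],v[1]/v[0],u[2]/u[1]]),P.mean(0))
# rest of the bench
E
```

```text
label [array([27.1, 13.9, 90. ]), array([ 27.1, -12.4,  90. ]), array([-27.2, -13.1,  90. ]), array([-27.2,  14.4,  90. ])] [-0.1  0.7 90. ]
stops [ 0.1  0.  78. ]
[ 28.3   9.  102.9]
[24.1 -8.9 80.8]
[-31.6  -9.6  80.5]
[-24.6   8.8 103.1]
[5.27585447e-02 4.74826902e-01 7.05543070e+01] [-0.95  -0.175 91.825]
```

```bash
python3 - <<'E'
from h import *
import pickle
s,w=pickle.load(open("w_fin.pkl","rb"));cw=cam(w,s)
ca=cam(pickle.load(open("scene_fin.pkl","rb"))[1]);cb=cam(pickle.load(open("side_fin.pkl","rb"))[1])
W=lambda x,y:((x+.5)/4-.5+240,(y+.5)/4-.5+40)
A=lambda x,y:((x+.5)/5-.5+130,(y+.5)/5-.5+180)
B=lambda x,y:((x+.5)/5-.5+310,(y+.5)/5-.5+70)
R=np.array([[np.cos(BY),np.sin(BY),0],[-np.sin(BY),np.cos(BY),0],[0,0,1]])
L=lambda X:(R@(X-B0)*1e3).round(1)
P=[]
for p,q,r in zip([W(262,261),W(364,261),W(364,472),W(262,472)],[A(378,250),A(329,286),A(246,239),A(294,206)],[B(375,283),B(376,250),B(474,258),B(476,290)]):
    P.append(L(tri([cw,ca,cb],[p,q,r])));print(P[-1])
P=np.array(P);v=P[0]+P[1]-P[2]-P[3];u=P[0]+P[3]-P[1]-P[2];print(np.degrees([v[2]/v[0],v[1]/v[0],u[2]/u[1]]),P.mean(0))
b=cv2.imread("pics/side0.png");c=pickle.load(open("side_fin.pkl","rb"))[1]["color"]
cv2.imwrite("pics/cmp.png",c)
E
```

```text
[25.7 13.5 91.8]
[ 26.8 -12.9  91.9]
[-27.3 -13.5  91.8]
[-28.9  13.1  91.9]
[-7.49054276e-15  5.27100088e-01 -1.53626792e-14] [-9.250e-01  5.000e-02  9.185e+01]
```

View pics/cmp.png

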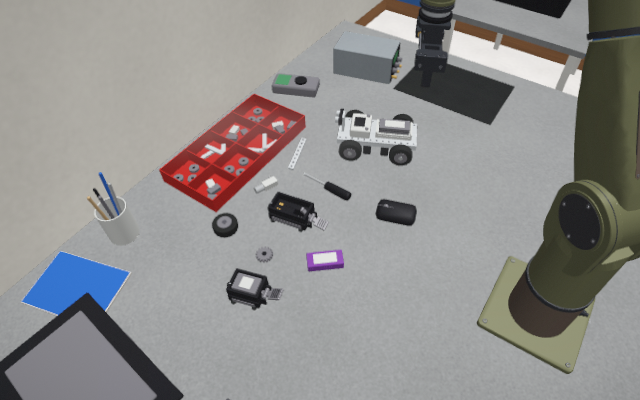

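```bash
python3 - <<'E'
from rig import env
print(env.sign_off(), env.read_state()["time_s"])
E
```

```text
the job is handed in; nothing more can be done
the job is handed in; nothing more can be done
```

I pressed the large charger's lever down until the force rose to about 18 N. The pack tipped up about 17.5°. I then gripped it by its raised end and set it in the rover's bay, stopping at about 6 N of contact force, and backed the gripper clear. The job is handed in; the last clock reading was about 22.6 s, against the 64 s limit.

**Final checks:**
- **Position:** the pack's centre is within about 1 mm of the bay's centre each way. It lies level within the measurement, and in line with the bay to about 0.5°.
- **Height:** the cameras put the pack's top at 91.8 mm where 90 mm is expected. That is inside the 2 mm calibration error. The pack is level and touched down at the expected height, so I take it to be on the bay floor and not on a lip.
- **Other things on the bench:** in the last side picture the smaller charger with its pack and the other things look unmoved. I judged this by eye and did not measure it.

One check went wrong at first: I swapped corners between two camera views in the final measurement, which gave a nonsense tilt. I corrected it and the figures above come from the corrected run.

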